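Open the paddle-latched supply cabinet

ROBOT

A 6-joint arm with a two-finger parallel gripper is mounted at the origin on the work surface. World frame = base frame: x ahead of the robot, y to its left, z up, the work surface at z = 0. Lengths are in m, angles in degrees, forces in N, time in s.
With the tool pointing down it reaches from about 0.375 to 0.925 m from the base axis. Payload 5.7 kg.
Tool frame: the origin (TCP) lies at the very end of the fingers, on their centre line; the grasp point (between the pads) lies r.grasp_offset behind it (r.grasp_offset is the distance from the TCP to the grasp point, in m); z points along the fingers, y is the direction in which the jaws open and shut (so a half turn about z gives the same grasp; the last joint's range is limited). The gripper opens to 88 mm and grips with 3 to 60 N. Pads are 20 mm wide; open, the fingers measure 115 mm over their backs; the gripper's body (75 mm by 178 mm) begins 61 mm behind the grasp point.
Start: joints at [64.509, 20.558, 86.54, -0, 72.909, -6.595], TCP at [0.194, 0.568, 0.223] pointing down, gripper open.
Joint ranges: [-170.27, 170.27], [-57.76, 135], [12.27, 136.19], [-55.21, 235.2], [11.17, 155.16], [-170.74, 170.74]. Speed limits (degrees/s): [136.94, 136.94, 180, 180, 180, 180].

INTERFACE

Orientations are given as [roll, pitch, yaw] about the fixed x, y, z axes, in that order (R = Rz(yaw) Ry(pitch) Rx(roll)).
In Python, from station import get_obs, eyes, job, r gives the robot as it stands. The module is installed in compiled form; this text tells all that it offers.
- The arm moves only by the tool arm_command, never from a script. Its argument "steps" is a list of rows, each a list of 4 numbers: the shift along the tool's x, y, z scaled (see below), then the turn about the tool's z scaled (see below). In form: [[tx, ty, tz, roll], ...]. A call has 1 to 8 rows; each row is the pose to reach, as a shift and turn from the pose commanded when the call began, along the tool's axes at that moment, turning the shorter way round; what a row does not reach only later rows make up. The controller multiplies each number of a shift by 300 mm and each number of a turn by pi rad. A row lasts 1/12 s, in which the tool goes at most 41.7 mm and 7.16 degrees, less where a joint would pass 70% of its speed; a pose out of reach is approached as far as the arm can. A call with a number of a shift or a turn outside -1 to 1 is refused whole. A call with a gripper value outside its range is refused whole. "claw" is the opening, from -1 (shut) to 1 (fully open), set as the call begins (left out, the last holds). The fingers move at their own pace and stop on an object; "squeeze" is the grip in N (left out, the last holds). Time passes only in rows, so rows that repeat a pose let the fingers close. It gives the time, the measured TCP pose, the force and the opening at its end, in the units of the state.
- get_obs(): the state, without advancing time (a new reading comes with each control period).
- eyes.snapshot(name): name is "scene" or "top" or "wrist"; returns (picture, depth): 420x560x3 uint8, red, green, blue; 420x560 float32, m along the optical axis (not along the pixel's ray), 0 where there is no reading.
- eyes.camera_info(name): a dict with "camera_matrix" (3x3 intrinsics, pixels), "dist" ([k1, k2, p1, p2, k3] as OpenCV has them; the pictures are not rectified), "xyz" and "attitude" of the camera in the world. Camera axes: x right, y down, z forward; pixel columns grow to the right and rows downward; lengths in m; the calibration is good to about 2 mm. A picture is of the moment at which its call begins: read the wrist's pose just before it. camera_info takes no time and is no camera call; for the wrist camera it gives the pose at the moment of the call.
- job.sign_off(): hands the job in, once; it reports no verdict.
Trained networks look in the newest picture that a camera, given by its name, has taken for a name from the list of things; names that differ only in an ending like _2 or _b are one class to them, and where a whole thing is asked for, a point or a joint stands for the part that bears it (a point fixed in the world has none). Each returns a list of dicts, best first, with "confidence" (0 to 1); they miss things now and then, are a little off and sometimes report something else, mostly with a low value. They report only what shows in the picture. A call takes as long as a camera call.
- eyes.look_for(camera, name): "box" ([left, top, width, height] in pixels, round what is visible of it).
- eyes.cut_out(camera, name): "pixels" (420x560 bool, what is visible of it) and "box" ([left, top, width, height] in pixels, round what is visible of it).
The state is a dict: "clock": time; "joints": joint angles; "dq": joint speeds; "joint_torque": joint torques, N m; "tool_pos": TCP position; "ee_rot": TCP orientation; "ft_force": force on the tool from outside, world axes, zero at the start; "wrist_torque": the same for the moment, N m; "width": finger opening in m.
Only numpy, scipy, OpenCV 4.12 (cv2) and the standard library are available. Lean on these libraries where they do the work, as an engineer would, in place of code of your own. Each camera call takes 0.05 s, during which the arm holds its last target.

TASK

Open the blue supply cabinet: lift its orange paddle handle until the hidden pawl has come free, and with the paddle held up swing the door open to about a right angle or wider. Do it by feel without straining the latch (neither wrench the paddle up against its stop nor pull hard on the door while it is still caught), then let go so that the paddle springs back, and leave everything else where it is.

Things in the scene. Friction and masses are not known exactly. Their poses are not given: they have to be found in the camera images.
- cabinet: blue steel cabinet, fixed to the table, 140 mm deep (its x), 210 wide (y), 240 high. Origin: centre of its underside. Its -x axis points out of the front, roughly to the robot; z up. A blue door, 204 x 204 mm, 12 thick, covers the front; its outer face is 83 mm in front of the origin, its top edge 226 mm above the table.
- door (a joint): door angle, rad: 0 shut, grows as it swings out towards the robot (clockwise from above), hard end at 1.9. Latched, it has about 0.03 rad of play. Light hinge (0.1 N m of drag); stays where it is left. Once it is 0.25 rad open the paddle may be let go.
- door_hinge (a point): point on the door's upright hinge axis, on the left (cabinet's +y) side, 77 mm in front of the cabinet's origin, 185 mm above the table, level with the paddle's pivot. Axes turn with the door: -x out of its face, -y along it to the free edge, 202 mm away.
- paddle (a joint): paddle angle, rad: 0 at rest, grows as the outer end is lifted, limit 1.0; spring return (0.08 N m at rest, 0.14 at 0.6 rad). Lifting draws the hidden pawl down out of its keeper, whose height differs each time and cannot be seen: the pawl comes free somewhere between 0.15 and 0.68 rad, and about 0.06 rad (4 mm at the grip point) later meets a stiff rubber buffer.
- paddle_grip (a point): grip point in the orange paddle, 70 mm from its pivot. Flat blade 30 mm wide (y, level), 8 thick, 90 long, 12 mm bead at the end; at rest it slopes 0.5 rad below level, out of the door. Can be pinched across its width from above, all clear around. Turning between gripping pads it drags, up to 5 N. Axes equal the door's at rest; the point is then 61 mm out from the pivot axis, 34 below.
- pawl: steel pawl behind the door, out of sight, rigid with the paddle. Origin: middle of the pivot axis (level, along the door in its mid-plane, 158 mm from the hinge axis, 185 above the table). Touches only keeper and buffer. Buffer: firm, about 7 N per mm of lift at the grip; held on it with 2 to 7 N over the spring, the pawl is free. The latch is strained by over 15 N on the pawl: 10 N of lift on the buffer, or a 15 N pull on the caught door.
- glue_bottle: bystander: white glue bottle, 68 mm diameter, 150 mm tall, yellow cap. Origin: centre of its underside.
- shelf_jar: bystander: amber jar on the shelf inside the cabinet, 44 mm diameter, 45 mm tall. Origin: centre of its underside.
- bead_jar: bystander: small clear jar, 40 mm diameter, 50 mm tall. Origin: centre of its underside.
- tape_roll: bystander: yellow ring lying on the cabinet's top, 80 mm outer, 52 mm inner diameter, 20 mm high. Origin: centre of its underside.
- pencil_cup: bystander: blue open cup, 72 mm diameter, 90 mm tall. Origin: centre of its underside.
- wood_block: bystander: dark wooden block 60 x 35 x 30 mm. Origin: centre of its underside.
- palette_knife: bystander: palette knife lying flat, 190 mm long. Origin: underside, about mid-length.
- ruler: bystander: wooden strip lying flat, 300 x 30 x 4 mm. Origin: centre of its underside.

How it is judged:
By the outcome, as a careful person would: the job done as asked, in the order asked, and still so for the second after the job is handed in, with the robot touching nothing.
It also fails if it takes over 70 s, if anything falls off the work surface, if the arm or the gripper's body presses on something with over 40 N, if the wrist force passes 120 N, or if a joint passes its speed limit or range.

## Working session

There is one attempt and no reset: what is moved stays moved. The work goes in short steps, Python scripts to look and compute and a tool call to move; the robot and the scene stay as the last step left them, time stands still between calls to the robot, and variables do not carry over. Pictures are saved under pics/ and viewed, and the job is handed in when it is done.

Besides the shell and the picture viewer there is one more tool, called after "Emit:" as a command line: name --pt "numbers of a row" for each row, then --argument value for the rest. arm_command: Moves the arm, as the interface text tells. Its arguments: {"type":"object","properties":{"steps":{"type":"array"},"claw":{"type":"number"},"squeeze":{"type":"number"}},"required":["steps"]}

```bash
mkdir -p pics; python3 - <<'E'
from station import get_obs, eyes, job, r
import cv2, numpy as np
print(get_obs(), r.grasp_offset)
for n in ("scene","top","wrist"):
    p,d=eyes.snapshot(n); cv2.imwrite(f"pics/{n}0.png",p[:,:,::-1]); np.savez(f"{n}0.npz",p=p,d=d)
    print(n,eyes.camera_info(n))
E
```

```text
{'clock': 0.0, 'joints': array([ 6.45092148e+01,  2.05964528e+01,  8.65991634e+01, -6.91359031e-04,
        7.29106934e+01, -6.59440973e+00]), 'dq': array([ 0.0473644 , -0.01830273, -0.04449523,  0.07804704,  0.01147893,
       -0.09159327]), 'joint_torque': array([ 2.33203078e-03, -5.15402019e+01, -2.70717126e+01,  6.76281494e-02,
        3.51501780e-02, -9.78742105e-05]), 'tool_pos': array([0.19401468, 0.56701474, 0.22182386]), 'ee_rot': array([-1.79894318e+02, -1.15525258e-02,  1.61103818e+02]), 'ft_force': array([0.39660122, 1.02782987, 0.10839948]), 'wrist_torque': array([0.00688728, 0.01841815, 0.03304787]), 'width': 0.0881783963381755} 0.0187
scene {'camera_matrix': array([[437.03081116,   0.        , 280.55379054],
       [  0.        , 437.03081116, 204.80145999],
       [  0.        ,   0.        ,   1.        ]]), 'dist': array([-0.09655017,  0.        ,  0.        ,  0.        ,  0.        ]), 'xyz': array([ 1.66998386, -0.09843327,  0.94775518]), 'attitude': array([-124.91755244,    0.95286422,   84.23732426])}
top {'camera_matrix': array([[540.82780227,   0.        , 271.9703799 ],
       [  0.        , 540.82780227, 213.86181282],
       [  0.        ,   0.        ,   1.        ]]), 'dist': array([0.06907301, 0.        , 0.        , 0.        , 0.        ]), 'xyz': array([ 0.31628246, -0.00850058,  1.51992958]), 'attitude': array([-170.26126266,   -0.57596732,  -90.31382922])}
wrist {'camera_matrix': array([[298.74229708,   0.        , 277.62278144],
       [  0.        , 298.74229708, 209.3503748 ],
       [  0.        ,   0.        ,   1.        ]]), 'dist': array([-0.03584255,  0.        ,  0.        ,  0.        ,  0.        ]), 'xyz': array([0.11750432, 0.5940184 , 0.38516605]), 'attitude': array([1.63077098e+02, 5.07981146e-02, 7.11299391e+01])}
```

View pics/scene0.png

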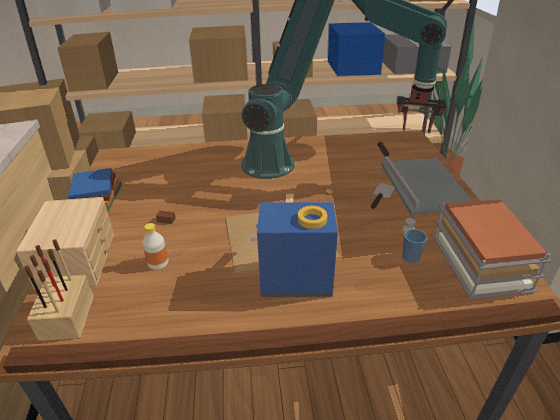

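View pics/top0.png

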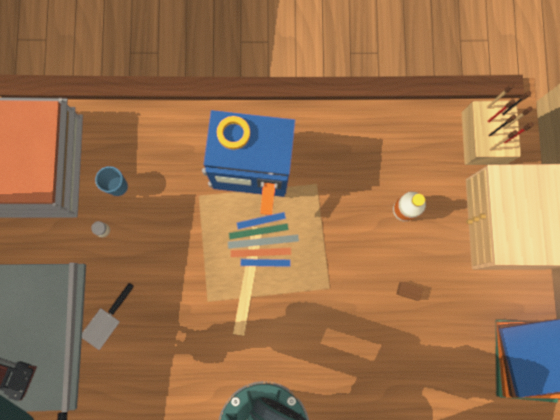

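View pics/wrist0.png

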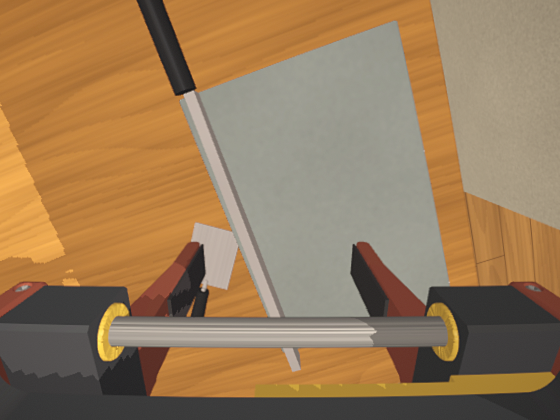

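The scene view shows the cabinet at about (297,250) from behind, with the tape roll on top. In the top view its top face is at about (250,145), the orange paddle at (268,197), the bottle at (411,205), and the cup and jar at (110,180) and (100,229). The ruler is at (245,300) in front of the door.

```bash
cat > h.py <<'E'
import cv2, numpy as np
from scipy.spatial.transform import Rotation as R
def cloud(d,ci):
    h,w=d.shape; uv=np.stack(np.meshgrid(np.arange(w),np.arange(h)),-1).reshape(-1,1,2).astype(float)
    n=cv2.undistortPoints(uv,ci["camera_matrix"],ci["dist"]).reshape(h,w,2)
    c=np.dstack([n*d[...,None],d])
    return c@R.from_euler('xyz',ci["attitude"],degrees=True).as_matrix().T+ci["xyz"]
E
python3 - <<'E'
from station import eyes
from h import *
z=np.load("top0.npz");p,d=z["p"],z["d"];P=cloud(d,eyes.camera_info("top"))
m=(abs(P[...,2]-.24)<.008)&(P[...,0]>.3)&(abs(P[...,1])<.3)&(d>0)
q=P[m]; print(m.sum(),q.mean(0)); 
rc=cv2.minAreaRect(q[:,:2].astype(np.float32)); print(rc, cv2.boxPoints(rc))
pi=p.astype(int); o=(pi[...,0]>180)&(pi[...,1]<140)&(pi[...,2]<90)&(P[...,2]>.1)&(abs(P[...,1])<.2)&(P[...,0]>.4)&(P[...,0]<.8)
o[:170]=0
print(o.sum()); q=P[o]; print(np.c_[q.min(0),q.max(0),q.mean(0)])
hi=q[q[:,2]>.0]
for zz in np.arange(.12,.2,.01):
    s=q[abs(q[:,2]-zz)<.005]
    if len(s): print(zz,s.mean(0),s[:,1].min(),s[:,1].max())
p,d=eyes.snapshot("top")
for n in ["cabinet","paddle_grip","glue_bottle","bead_jar","pencil_cup","tape_roll","ruler"]:
    for c in eyes.look_for("top",n)[:1]: 
        b=c["box"]; u,v=int(b[0]+b[2]/2),int(b[1]+b[3]/2); print(n,c["confidence"],b,P[v,u])
E
```

```text
4207 [0.71279379 0.0276939  0.23925806]
((0.7170180678367615, 0.03195592015981674), (0.2119627445936203, 0.1425427943468094), 83.29261779785156) [[ 0.633856   -0.06497566]
 [ 0.7754231  -0.08162448]
 [ 0.80018014  0.1288875 ]
 [ 0.658613    0.14553632]]
301
[[ 0.5514017   0.6261135   0.58913779]
 [-0.02982645  0.00470371 -0.0108454 ]
 [ 0.10687003  0.18682438  0.16399504]]
0.13 [ 0.62426789 -0.02953049  0.12756711] -0.029530485672152322 -0.029530485672152322
0.14 [ 0.55524777 -0.00822082  0.14324927] -0.01854639191322978 0.004703710201087646
0.15000000000000002 [ 0.56336897 -0.0083982   0.15021003] -0.02372987213436468 0.004605689262906878
0.16000000000000003 [ 0.5816506  -0.0101718   0.16002688] -0.023714956584548773 0.001979860516501817
0.17000000000000004 [ 0.60064131 -0.01071394  0.17005683] -0.0262941938177745 0.0018127088684131883
0.18000000000000005 [ 0.61439211 -0.01361808  0.17952381] -0.026251942937475466 0.0017336766172063988
0.19000000000000006 [ 0.61907673 -0.02280163  0.18614228] -0.026179220925409218 -0.01607549978109008
paddle_grip 0.67 [259.5, 172.6, 13.8, 41.1] [ 0.60205658 -0.00841659  0.16932368]
glue_bottle 0.85 [394.0, 194.0, 28.6, 27.6] [ 0.57521473 -0.3840093   0.11030735]
bead_jar 0.5 [87.5, 224.6, 24.3, 14.9] [0.52014339 0.44475444 0.05116293]
pencil_cup 0.74 [95.0, 164.2, 32.8, 33.6] [0.67270631 0.43224655 0.00540703]
tape_roll 0.66 [212.0, 119.6, 35.3, 27.1] [0.73815212 0.08198303 0.23927896]
ruler 0.89 [234.2, 237.0, 26.0, 96.0] [0.37634907 0.04535008 0.00156422]
```

```bash
cat >> h.py <<'E'
C=np.array([.717,.032]); YAW=-6.7
def rot(a): return np.array([[np.cos(a),-np.sin(a)],[np.sin(a),np.cos(a)]])
A=rot(np.radians(YAW))
H=C+A@[-.077,.101]
def grip(th,door,dy=0):
    o=.070*np.cos(th-.51); z=.185+.070*np.sin(th-.51)
    xy=H+rot(-door)@A@np.array([-o,-.158])
    return np.r_[xy,z]
def tcp(th,door): g=grip(th,door); g[2]-=.0187; return g
def rows(pos,yaw,targets):
    "targets: (xyz,yaw) -> rows; pos,yaw the pose when call begins"
    Rt=R.from_euler('xyz',[180,0,yaw],degrees=True).as_matrix()
    for t,y in targets:
        s=Rt.T@(np.array(t)-pos)/.3; dy=(y-yaw+180)%360-180
        print([round(float(v),4) for v in s]+[round(-dy/180,4)], "mm",np.round(s*300,1))
E
python3 - <<'E'
from h import *
print("H",H,"tcp",tcp(0,0),tcp(.5,0),tcp(.5,1.6))
p0=np.array([.194,.568,.223]);T=np.r_[tcp(0,0)[:2],.235]
for f in (1/3,2/3,1): 
    rows(p0,161.1,[(p0+(T-p0)*f,173.3 if f==1/3 else 161.1)])
E
```

```text
H [0.6523096  0.14129388] tcp [ 0.57320073 -0.00849942  0.13212759] [ 0.56435716 -0.00746054  0.16560001] [0.50618678 0.23355238 0.16560001]
[-0.6061, -0.4695, -0.0133, -0.0678] mm [-181.8 -140.9   -4. ]
[-1.2122, -0.9391, -0.0267, -0.0] mm [-363.7 -281.7   -8. ]
[-1.8183, -1.4086, -0.04, -0.0] mm [-545.5 -422.6  -12. ]
```

Emit:
arm_command --pt "-0.606 -0.47 -0.013 0" --pt "-0.606 -0.47 -0.013 0" --pt "-0.606 -0.47 -0.013 0" --pt "-0.606 -0.47 -0.013 0" --pt "-0.606 -0.47 -0.013 0" --pt "-0.606 -0.47 -0.013 0" --claw 1 --squeeze 15

```text
clock: 1.05
tool_pos: [0.3221, 0.3721, 0.2267]
ee_rot: [-179.9, 0.1, 161.0]
ft_force: [-0.0, -0.5, 0.2]
width: 0.0877
```

Emit:
arm_command --pt "-0.606 -0.47 -0.013 0" --pt "-0.606 -0.47 -0.013 0" --pt "-0.606 -0.47 -0.013 0" --pt "-0.606 -0.47 -0.013 0" --pt "-0.606 -0.47 -0.013 0" --pt "-0.606 -0.47 -0.013 0"

```text
clock: 1.55
tool_pos: [0.4493, 0.1797, 0.2309]
ee_rot: [-180.0, 0.1, 161.0]
ft_force: [-0.6, -0.6, 0.6]
width: 0.0876
```

Emit:
arm_command --pt "-0.606 -0.47 -0.013 -0.068" --pt "-0.606 -0.47 -0.013 -0.068" --pt "-0.606 -0.47 -0.013 -0.068" --pt "-0.606 -0.47 -0.013 -0.068" --pt "-0.606 -0.47 -0.013 -0.068" --pt "-0.606 -0.47 -0.013 -0.068" --pt "-0.606 -0.47 -0.013 -0.068" --pt "-0.606 -0.47 -0.013 -0.068"

```text
clock: 2.22
tool_pos: [0.5738, -0.0104, 0.2341]
ee_rot: [180.0, -0.0, 173.2]
ft_force: [-0.1, 0.7, -0.4]
width: 0.088
```

Look again with the wrist and top cameras to refine the paddle pose.

```bash
python3 - <<'E'
from station import *
from h import *
ci=eyes.camera_info("wrist")
p,d=eyes.snapshot("wrist"); cv2.imwrite("pics/w1.png",p[:,:,::-1]);P=cloud(d,ci)
c=eyes.cut_out("wrist","paddle_grip")
print([(x["confidence"],x["box"]) for x in c])
pi=p.astype(int);o=(pi[...,0]>150)&(pi[...,1]<.62*pi[...,0])&(pi[...,2]<.45*pi[...,0])&(d>0)&(P[...,2]>.12)&(P[...,2]<.2)&(P[...,0]>.5)
q=P[o]; Q=(q[:,:2]-C)@A
print(o.sum())
for x in np.arange(-.16,-.08,.008):
    s=abs(Q[:,0]-x)<.004
    if s.any(): print(round(x,3),s.sum(),"y",Q[s,1].min(),Q[s,1].max(),"z",np.median(q[s,2]))
E
```

```text
[(0.88, [259.7, 192.3, 36.9, 98.9])]
848
-0.16 138 y -0.07244881775322579 -0.043947189600915676 z 0.1477405702101438
-0.152 196 y -0.07234801273855576 -0.04400374043101689 z 0.15057836169061534
-0.144 134 y -0.07230442523579883 -0.04404339516470213 z 0.15359665630017239
-0.136 82 y -0.07305627702470402 -0.043350827721470246 z 0.15774461404524676
-0.128 29 y -0.07297989861717559 -0.043346645485805635 z 0.16216419410720545
-0.12 17 y -0.07293194994596242 -0.04526864658366495 z 0.16677000613005594
-0.112 13 y -0.07277255371262262 -0.04536323743214739 z 0.17126787263874013
-0.104 16 y -0.07268705836580405 -0.04546494984643506 z 0.17596143221398022
-0.096 72 y -0.0725633584478208 -0.04400094787039613 z 0.18131103102220858
-0.088 151 y -0.07162831419442706 -0.03996755674636674 z 0.18417833613490012
```

View pics/w1.png

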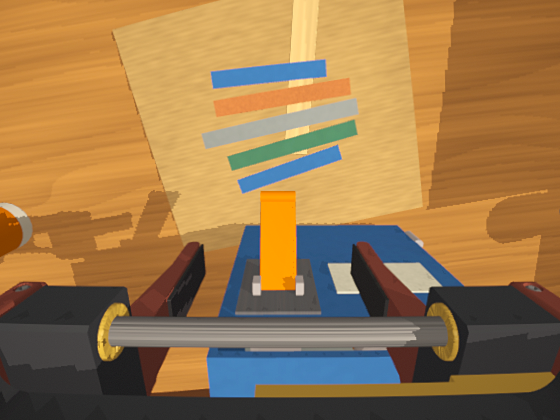

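The paddle shows at (278,240), centred between the open fingers, and measures within 1 mm of the model. Descend.

Emit:
arm_command --pt "0 0 0.1 0" --pt "0 0 0.2 0" --pt "0 0 0.27 0" --pt "0 0 0.31 0" --pt "0 0 0.335 0" --pt "0 0 0.34 0" --pt "0 0 0.34 0"

```text
clock: 2.9
tool_pos: [0.5729, -0.0082, 0.1325]
ee_rot: [180.0, -0.0, 173.4]
ft_force: [0.1, -0.0, 0.6]
width: 0.0879
```

Emit:
arm_command --pt "0 0 0 0" --pt "0 0 0 0" --pt "0 0 0 0" --pt "0 0 0 0" --pt "0 0 0 0" --pt "0 0 0 0" --pt "0 0 0 0" --pt "0 0 0 0" --claw -1 --squeeze 15

```text
clock: 3.57
tool_pos: [0.5733, -0.0093, 0.1324]
ee_rot: [-180.0, -0.0, 173.3]
ft_force: [0.6, 0.1, -0.5]
width: 0.0378
```

Emit:
arm_command --pt "0 0 0 0" --pt "0 0 0 0" --pt "0 0 0 0" --pt "0 0 0 0"

```text
clock: 3.9
tool_pos: [0.5728, -0.01, 0.1322]
ee_rot: [-179.9, -0.1, 173.3]
ft_force: [-1.9, -5.5, 0.9]
width: 0.0297
```

```bash
python3 - <<'E'
from h import *
p=tcp(0,0)
Rt=R.from_euler('xyz',[180,0,173.3],degrees=True).as_matrix()
for th in np.arange(0,.8,.05):
    s=Rt.T@(tcp(th,0)-p); print(round(th,2),np.round(s*1000,1),np.round(s/.3,4))
E
```

```text
0.0 [0. 0. 0.] [0. 0. 0.]
0.05 [ 1.6  0.  -3.1] [ 0.0054  0.     -0.0103]
0.1 [ 3.1 -0.  -6.3] [ 0.0104 -0.     -0.0209]
0.15 [ 4.4 -0.  -9.5] [ 0.0147 -0.     -0.0317]
0.2 [  5.6   0.  -12.8] [ 0.0186  0.     -0.0427]
0.25 [  6.6  -0.  -16.2] [ 0.0219 -0.     -0.0539]
0.3 [  7.4   0.  -19.6] [ 0.0246  0.     -0.0653]
0.35 [  8.  -0. -23.] [ 0.0267 -0.     -0.0767]
0.4 [  8.5   0.  -26.5] [ 0.0283  0.     -0.0883]
0.45 [  8.8   0.  -30. ] [ 0.0293  0.     -0.0999]
0.5 [  8.9   0.  -33.5] [ 0.0297  0.     -0.1116]
0.55 [  8.9   0.  -37. ] [ 0.0295  0.     -0.1232]
0.6 [  8.6  -0.  -40.5] [ 0.0287 -0.     -0.1349]
0.65 [  8.2   0.  -43.9] [ 0.0274  0.     -0.1465]
0.7 [  7.6   0.  -47.4] [ 0.0255  0.     -0.158 ]
0.75 [  6.9   0.  -50.8] [ 0.023   0.     -0.1694]
```

Emit:
arm_command --pt "0.001 -0.003 -0.002 0" --pt "0.003 -0.003 -0.005 0" --pt "0.005 -0.003 -0.01 0" --pt "0.008 -0.003 -0.016 0" --pt "0.01 -0.003 -0.021 0" --pt "0.012 -0.003 -0.026 0" --pt "0.0147 -0.003 -0.0317 0" --pt "0.0147 -0.003 -0.0317 0"

```text
clock: 4.57
tool_pos: [0.5687, -0.0095, 0.1422]
ee_rot: [-180.0, 0.0, 173.3]
ft_force: [-0.8, -1.3, -3.5]
width: 0.0298
```

```bash
python3 - <<'E'
from station import *
print(get_obs())
E
```

```text
{'clock': 4.5667, 'joints': array([-7.91172879e+00,  2.28707966e+01,  9.57163867e+01, -2.69910298e-03,
        6.14079442e+01, -9.12597960e+01]), 'dq': array([ 0.01764696,  0.2446395 ,  0.10234482, -0.09074218, -0.26587635,
       -0.02492507]), 'joint_torque': array([  0.8526225 , -52.46837497, -24.86599445,   0.39110949,
        -0.20764816,  -0.05497717]), 'tool_pos': array([ 0.56869932, -0.009486  ,  0.14221621]), 'ee_rot': array([-1.79997523e+02,  4.81926116e-03,  1.73349359e+02]), 'ft_force': array([-0.79722706, -1.2835352 , -3.53680408]), 'wrist_torque': array([-0.12724803,  0.19558744, -0.06917645]), 'width': 0.029836741194497828}
```

Emit:
arm_command --pt "0.004 0 -0.003 0" --pt "0.008 0 -0.006 0" --pt "0.012 0 -0.009 0" --pt "0.017 0 -0.011 0" --pt "0.017 0 -0.011 0" --pt "0.017 0 -0.011 0"

```text
clock: 5.07
tool_pos: [0.565, -0.0082, 0.1458]
ee_rot: [179.9, 0.1, 173.3]
ft_force: [4.1, 3.4, -2.3]
width: 0.0301
```

Emit:
arm_command --pt "0.001 0.001 -0.0035 0" --pt "0.002 0.001 -0.007 0" --pt "0.002 0.001 -0.007 0"

```text
clock: 5.32
tool_pos: [0.5641, -0.008, 0.1479]
ee_rot: [179.9, 0.1, 173.3]
ft_force: [3.8, 4.7, -2.0]
width: 0.0299
```

Emit:
arm_command --pt "0.001 0 -0.0035 0" --pt "0.002 0 -0.007 0" --pt "0.002 0 -0.007 0"

```text
clock: 5.57
tool_pos: [0.5634, -0.0078, 0.1499]
ee_rot: [179.9, 0.1, 173.3]
ft_force: [3.6, 4.6, -2.7]
width: 0.0301
```

Emit:
arm_command --pt "0.0005 0.002 -0.0035 0" --pt "0.0015 0.004 -0.007 0" --pt "0.0015 0.004 -0.007 0"

```text
clock: 5.82
tool_pos: [0.5622, -0.0073, 0.1517]
ee_rot: [-180.0, 0.0, 173.3]
ft_force: [3.0, 2.1, -2.8]
width: 0.0298
```

Emit:
arm_command --pt "0.0005 0 -0.0035 0" --pt "0.0015 0 -0.007 0" --pt "0.0015 0 -0.007 0"

```text
clock: 6.07
tool_pos: [0.5618, -0.0072, 0.1537]
ee_rot: [-180.0, -0.0, 173.3]
ft_force: [3.3, 2.1, -3.9]
width: 0.0295
```

Emit:
arm_command --pt "0.003 0 -0.002 0" --pt "0.005 0 -0.004 0" --pt "0.005 0 -0.004 0"

```text
clock: 6.32
tool_pos: [0.5607, -0.0068, 0.155]
ee_rot: [180.0, 0.0, 173.3]
ft_force: [3.5, 4.9, -2.9]
width: 0.0297
```

Emit:
arm_command --pt "0.003 0.001 0 0" --pt "0.006 0.002 0 0" --pt "0.006 0.002 0 0"

```text
clock: 6.57
tool_pos: [0.5599, -0.0063, 0.1552]
ee_rot: [180.0, 0.2, 173.3]
ft_force: [5.6, 2.0, -3.5]
width: 0.03
```

Emit:
arm_command --pt "0.0005 0 -0.0035 0" --pt "0.001 0 -0.007 0" --pt "0.001 0 -0.007 0"

```text
clock: 6.82
tool_pos: [0.5595, -0.0062, 0.1574]
ee_rot: [180.0, 0.1, 173.3]
ft_force: [5.0, 3.5, -3.7]
width: 0.0303
```

Emit:
arm_command --pt "0.0005 0 -0.003 0" --pt "0.001 0 -0.006 0" --pt "0.001 0 -0.006 0"

```text
clock: 7.07
tool_pos: [0.559, -0.0061, 0.1591]
ee_rot: [180.0, 0.1, 173.3]
ft_force: [4.5, 3.1, -3.6]
width: 0.03
```

Emit:
arm_command --pt "0.0005 0 -0.003 0" --pt "0.001 0 -0.006 0" --pt "0.001 0 -0.006 0"

```text
clock: 7.32
tool_pos: [0.5586, -0.006, 0.1609]
ee_rot: [180.0, 0.1, 173.3]
ft_force: [4.4, 3.2, -4.1]
width: 0.0305
```

Emit:
arm_command --pt "0.0005 0 -0.003 0" --pt "0.001 0 -0.006 0" --pt "0.001 0 -0.006 0"

```text
clock: 7.57
tool_pos: [0.5583, -0.0059, 0.1626]
ee_rot: [180.0, 0.1, 173.3]
ft_force: [4.7, 3.3, -3.4]
width: 0.0301
```

Emit:
arm_command --pt "0.0005 0 -0.003 0" --pt "0.0005 0 -0.006 0" --pt "0.0005 0 -0.006 0"

```text
clock: 7.82
tool_pos: [0.5579, -0.0058, 0.1643]
ee_rot: [180.0, 0.1, 173.3]
ft_force: [2.9, 4.3, -3.3]
width: 0.0297
```

Emit:
arm_command --pt "0.0005 0 -0.003 0" --pt "0.0005 0 -0.006 0" --pt "0.0005 0 -0.006 0"

```text
clock: 8.07
tool_pos: [0.5577, -0.0057, 0.1661]
ee_rot: [180.0, 0.1, 173.3]
ft_force: [4.4, 4.3, -4.3]
width: 0.0302
```

Emit:
arm_command --pt "0 0 -0.003 0" --pt "0 0 -0.006 0" --pt "0 0 -0.006 0"

```text
clock: 8.32
tool_pos: [0.5575, -0.0057, 0.1678]
ee_rot: [180.0, 0.0, 173.3]
ft_force: [4.1, 3.7, -4.1]
width: 0.03
```

Emit:
arm_command --pt "0 0 -0.003 0" --pt "0 0 -0.006 0" --pt "0 0 -0.006 0"

```text
clock: 8.57
tool_pos: [0.5574, -0.0056, 0.1696]
ee_rot: [180.0, 0.0, 173.3]
ft_force: [4.3, 4.7, -3.7]
width: 0.0302
```

```bash
python3 - <<'E'
from station import *
from h import *
ci=eyes.camera_info("wrist")
p,d=eyes.snapshot("wrist"); cv2.imwrite("pics/w2.png",p[:,:,::-1]);P=cloud(d,ci)
pi=p.astype(int);o=(pi[...,0]>150)&(pi[...,1]<.62*pi[...,0])&(pi[...,2]<.45*pi[...,0])&(d>0)&(P[...,2]>.12)&(P[...,2]<.22)&(P[...,0]>.5)
q=P[o]; Q=(q[:,:2]-C)@A
for x in np.arange(-.17,-.08,.008):
    s=abs(Q[:,0]-x)<.004
    if s.any(): print(round(x,3),s.sum(),"y",Q[s,1].min(),Q[s,1].max(),"z",np.median(q[s,2]))
# door top edge line / face
B=(P[...,:2]-C)@A
m=(d>0)&(abs(P[...,2]-.226)<.004)&(B[...,0]<-.06)&(B[...,0]>-.12)
b=B[m]; print(m.sum())
for y in np.arange(-.1,.11,.02):
    s=abs(b[:,1]-y)<.008
    if s.sum()>2: print("edge",round(y,2),b[s,0].min(),b[s,0].max())
E
```

```text
-0.17 851 y -0.06965443764444217 -0.03706988200926199 z 0.19359072166170654
-0.162 716 y -0.07160411892986612 -0.03704604871144046 z 0.19201833865185314
-0.154 743 y -0.07024593117063226 -0.04068157347646305 z 0.19172920518213046
-0.146 699 y -0.0704891230662968 -0.04063746292504995 z 0.19161258240447482
-0.138 645 y -0.07069039088255596 -0.040848513498761396 z 0.19142131139886964
-0.13 378 y -0.07079297793608767 -0.04108306867060626 z 0.19111025171200077
-0.106 377 y -0.07162140997264908 -0.04218509502886644 z 0.19062419821819698
-0.098 465 y -0.07115920037887664 -0.043244657291473296 z 0.19032275617432584
-0.09 131 y -0.0706584069849692 -0.035687703014057784 z 0.19008316610321022
0
```

View pics/w2.png

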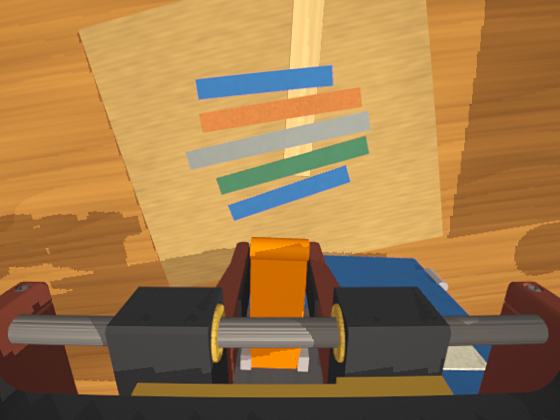

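The paddle is pinched at about (280,275) and now roughly level (th ≈ 0.53). The door is sitting at its play, so it is still caught. Continue.

Emit:
arm_command --pt "0 0 -0.003 0" --pt "0 0 -0.006 0" --pt "0 0 -0.006 0"

```text
clock: 8.87
tool_pos: [0.5576, -0.0057, 0.1712]
ee_rot: [180.0, 0.0, 173.3]
ft_force: [4.7, 4.6, -6.3]
width: 0.0301
```

Emit:
arm_command --pt "-0.0005 0 -0.003 0" --pt "-0.0005 0 -0.006 0" --pt "-0.0005 0 -0.006 0"

```text
clock: 9.12
tool_pos: [0.5571, -0.0055, 0.1728]
ee_rot: [179.9, -0.0, 173.3]
ft_force: [3.1, 4.6, -4.9]
width: 0.0301
```

Emit:
arm_command --pt "0.002 0 0 0" --pt "0.004 0 0 0" --pt "0.004 0 0 0"

```text
clock: 9.37
tool_pos: [0.5567, -0.0052, 0.173]
ee_rot: [179.9, 0.1, 173.3]
ft_force: [5.1, 5.7, -4.5]
width: 0.0301
```

Emit:
arm_command --pt "0 0.002 -0.002 0" --pt "0 0.004 -0.004 0" --pt "0 0.004 -0.004 0"

```text
clock: 9.62
tool_pos: [0.5562, -0.0048, 0.1742]
ee_rot: [-180.0, -0.0, 173.3]
ft_force: [4.7, 1.4, -5.4]
width: 0.0303
```

Emit:
arm_command --pt "0 0 -0.002 0" --pt "0 0 -0.004 0" --pt "0 0 -0.004 0"

```text
clock: 9.87
tool_pos: [0.5562, -0.0048, 0.1755]
ee_rot: [-180.0, -0.0, 173.3]
ft_force: [3.7, 2.6, -4.5]
width: 0.0303
```

Emit:
arm_command --pt "0 0 -0.002 0" --pt "-0.0005 0 -0.004 0" --pt "-0.0005 0 -0.004 0"

```text
clock: 10.12
tool_pos: [0.5563, -0.0047, 0.1767]
ee_rot: [-180.0, -0.0, 173.3]
ft_force: [3.1, 1.9, -4.6]
width: 0.0303
```

Emit:
arm_command --pt "0 0 -0.002 0" --pt "-0.0005 0 -0.004 0" --pt "-0.0005 0 -0.004 0"

```text
clock: 10.37
tool_pos: [0.5564, -0.0048, 0.1779]
ee_rot: [-180.0, -0.0, 173.3]
ft_force: [2.7, 2.6, -5.1]
width: 0.0305
```

Emit:
arm_command --pt "0.003 0 0 0" --pt "0.006 0 0 0" --pt "0.006 0 0 0"

```text
clock: 10.62
tool_pos: [0.5555, -0.0043, 0.1781]
ee_rot: [180.0, 0.1, 173.3]
ft_force: [5.1, 3.6, -5.5]
width: 0.0304
```

```bash
cat > look.py <<'E'
import sys
from station import *
from h import *
ci=eyes.camera_info("wrist")
p,d=eyes.snapshot("wrist"); cv2.imwrite(f"pics/{sys.argv[1]}.png",p[:,:,::-1]);P=cloud(d,ci)
pi=p.astype(int);o=(pi[...,0]>150)&(pi[...,1]<.62*pi[...,0])&(pi[...,2]<.45*pi[...,0])&(d>0)&(P[...,2]>.12)&(P[...,2]<.24)&(P[...,0]>.5)
q=P[o]; Q=(q[:,:2]-C)@A
for x in np.arange(-.178,-.08,.008):
    s=abs(Q[:,0]-x)<.004
    if s.any(): print(round(x,3),s.sum(),"y",Q[s,1].min(),Q[s,1].max(),"z",np.median(q[s,2]))
print("xmin",Q[:,0].min())
E
python3 look.py w3
python3 - <<'E'
from station import *
from h import *
p,d=eyes.snapshot("top"); P=cloud(d,eyes.camera_info("top"))
cv2.imwrite("pics/t3.png",cv2.resize(p[120:240,180:330,::-1],None,fx=5,fy=5))
B=(P[...,:2]-C)@A
m=(d>0)&(P[...,2]>.21)&(P[...,2]<.233)&(B[...,0]<-.06)&(B[...,0]>-.12)
b=B[m]; print(m.sum())
for y in np.arange(-.1,.11,.02):
    s=abs(b[:,1]-y)<.01
    if s.sum()>1: print("edge",round(y,2),s.sum(),b[s,0].min(),b[s,0].max())
E
```

```text
-0.178 548 y -0.06779313595493142 -0.03796676881250427 z 0.2009766934356918
-0.17 731 y -0.06991057910107637 -0.035702956022405245 z 0.20352497090604835
-0.162 700 y -0.06835915883143436 -0.039112296435023786 z 0.20071893999262272
-0.154 658 y -0.06921472676135156 -0.039418029130309416 z 0.19961779309916017
-0.146 631 y -0.06948915401442905 -0.03969722574605328 z 0.19860319221008596
-0.138 577 y -0.06995292910697634 -0.04001906115626668 z 0.197339870350148
-0.13 368 y -0.07009840074957122 -0.04023451548581841 z 0.19620588981659082
-0.106 93 y -0.07108183050987227 -0.04287718005885915 z 0.1927086677380892
-0.098 385 y -0.0707836661146345 -0.0334930010460843 z 0.19187534593555583
-0.09 12 y -0.06209040400684029 -0.03366362003410673 z 0.19089042305093673
xmin -0.17798058895646554
159
edge -0.1 7 -0.09332325160090661 -0.06912043936852608
edge 0.04 3 -0.07991801463457492 -0.0745220169326027
edge 0.06 50 -0.0866797545145893 -0.06879828467632101
edge 0.08 47 -0.08496787287464926 -0.06322639409964655
edge 0.1 52 -0.08544960198471258 -0.06749420925733206
```

View pics/t3.png

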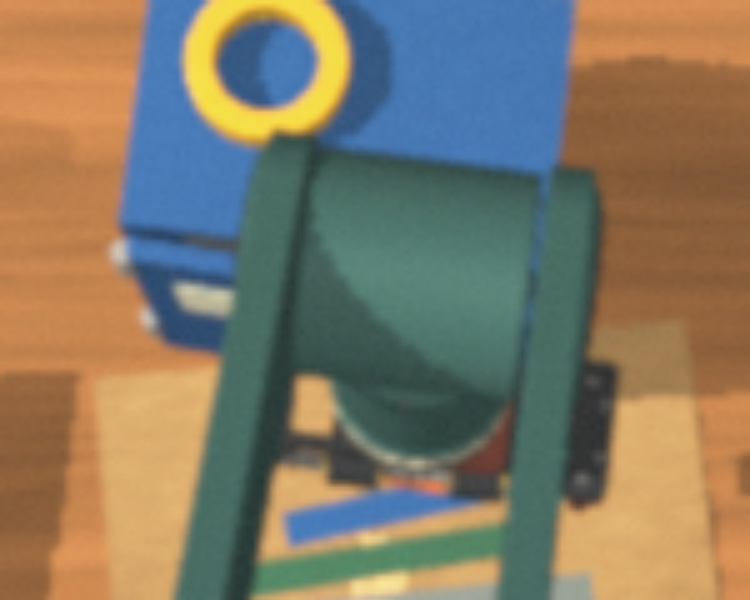

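View pics/w3.png

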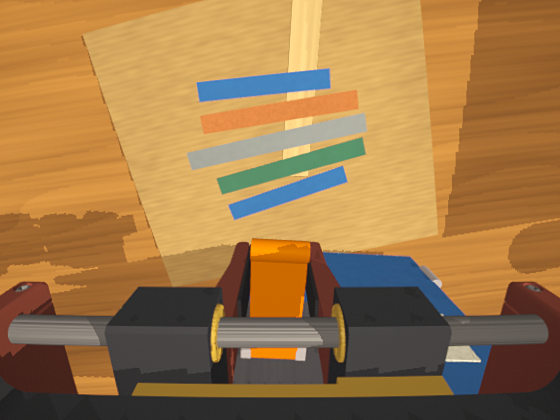

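Emit:
arm_command --pt "0 0 -0.002 0" --pt "-0.0005 0 -0.004 0" --pt "-0.0005 0 -0.004 0"

```text
clock: 10.97
tool_pos: [0.5557, -0.0043, 0.1794]
ee_rot: [180.0, 0.1, 173.3]
ft_force: [4.3, 4.9, -5.4]
width: 0.0302
```

Emit:
arm_command --pt "0 0 -0.0015 0" --pt "-0.001 0 -0.003 0" --pt "-0.001 0 -0.003 0"

```text
clock: 11.22
tool_pos: [0.5558, -0.0043, 0.1802]
ee_rot: [180.0, 0.1, 173.3]
ft_force: [4.7, 3.9, -5.3]
width: 0.0303
```

Emit:
arm_command --pt "0 0.001 -0.0015 0" --pt "-0.0005 0.002 -0.003 0" --pt "-0.0005 0.002 -0.003 0"

```text
clock: 11.47
tool_pos: [0.5557, -0.0042, 0.181]
ee_rot: [-180.0, 0.0, 173.3]
ft_force: [3.0, 2.1, -5.6]
width: 0.0303
```

Emit:
arm_command --pt "0.001 0 -0.0015 0" --pt "0.001 0 -0.003 0" --pt "0.001 0 -0.003 0"

```text
clock: 11.72
tool_pos: [0.5554, -0.004, 0.1819]
ee_rot: [180.0, 0.0, 173.3]
ft_force: [3.4, 2.6, -5.7]
width: 0.0306
```

Emit:
arm_command --pt "0.001 0 -0.0015 0" --pt "0.002 0 -0.003 0" --pt "0.002 0 -0.003 0"

```text
clock: 11.97
tool_pos: [0.5551, -0.0037, 0.1829]
ee_rot: [180.0, 0.1, 173.3]
ft_force: [5.1, 3.5, -5.0]
width: 0.0307
```

```bash
python3 look.py w4; python3 - <<'E'
from station import *
o=get_obs(); print(o["tool_pos"],o["ft_force"],o["wrist_torque"])
E
```

```text
-0.178 558 y -0.0672088949479122 -0.03732655107429026 z 0.20648120562843228
-0.17 735 y -0.06934439382710145 -0.03531622327038698 z 0.20895989759590503
-0.162 664 y -0.0679634813192696 -0.03862238982461298 z 0.2056036590563516
-0.154 641 y -0.06878681969771853 -0.03892605496563727 z 0.20400843170706087
-0.146 585 y -0.06918683012394754 -0.03926671847348285 z 0.20237019128335706
-0.138 530 y -0.0695757991750565 -0.03939013774771989 z 0.20061982125061528
-0.13 428 y -0.0698467293932235 -0.04014562425588713 z 0.1989327174650794
-0.098 236 y -0.07106829825071503 -0.034057452181311114 z 0.19239504045168893
-0.09 3 y -0.03546609001441951 -0.032334622619714995 z 0.13185077782692003
xmin -0.1780701798211986
[ 0.55503168 -0.00372506  0.18282423] [ 4.59174297  4.32752339 -4.41116675] [ 0.78420645 -0.7528446  -0.28658057]
```

```bash
cat >> h.py <<'E'
def swing(pos,yaw,angs,turns=None,dz=0):
    "rotate about H by angs (door opening +), rows relative to pos/yaw"
    pos=np.array(pos); T=[]
    for i,a in enumerate(angs):
        t=a if turns is None else turns[i]
        T.append((np.r_[H+rot(-a)@(pos[:2]-H),pos[2]+dz],yaw-np.degrees(t)))
    rows(pos,yaw,T)
E
python3 - <<'E'
from h import *
swing([.555,-.0037,.183],173.3,[.015,.03,.05,.1],[.05,.05,.07,.1])
E
```

```text
[0.0077, 0.004, 0.0, np.float64(0.0159)] mm [2.3 1.2 0. ]
[0.0154, 0.0082, 0.0, np.float64(0.0159)] mm [4.6 2.5 0. ]
[0.0255, 0.0139, 0.0, np.float64(0.0223)] mm [7.7 4.2 0. ]
[0.0504, 0.0291, 0.0, np.float64(0.0318)] mm [15.1  8.7  0. ]
```

My pull test was flawed: the clamped yaw and y were resisting the swing. I'll align with the door first, then test along the true hinge arc.

Emit:
arm_command --pt "0 0.002 0 0.006" --pt "0 0.004 0 0.013" --pt "0 0.004 0 0.013" --pt "0 0.004 0 0.013"

```text
clock: 12.35
tool_pos: [0.5541, -0.003, 0.1826]
ee_rot: [-180.0, -0.1, 171.0]
ft_force: [1.6, 2.0, -3.6]
width: 0.0302
```

```bash
python3 - <<'E'
from station import *
o=get_obs(); print(o["tool_pos"],o["ft_force"],o["wrist_torque"],o["ee_rot"])
E
```

```text
[ 0.55414927 -0.00300155  0.18260901] [ 1.63850389  2.01484324 -3.6348325 ] [ 0.26575783 -0.20398516 -0.10849537] [-1.79960077e+02 -5.02331677e-02  1.71021938e+02]
```

Emit:
arm_command --pt "0.005 0.0025 0 0.003" --pt "0.01 0.0055 0 0.0064" --pt "0.01 0.0055 0 0.0064"

```text
clock: 12.6
tool_pos: [0.5512, -0.0008, 0.1826]
ee_rot: [-180.0, -0.1, 169.8]
ft_force: [0.3, 0.4, -3.5]
width: 0.0299
```

```bash
python3 - <<'E'
from station import *
o=get_obs(); print(o["tool_pos"],o["ft_force"],o["wrist_torque"],o["ee_rot"])
E
```

```text
[ 0.5511912  -0.00082524  0.18255684] [ 0.33640902  0.4138886  -3.53932   ] [-0.03859341 -0.06098523 -0.11041301] [-1.79957460e+02 -5.97635382e-02  1.69812407e+02]
```

The door followed with almost no force, so the pawl is free. Swinging along the arc with the paddle held.

```bash
python3 - <<'E'
from h import *
swing([.5508,-.0005,.183],169.8,np.arange(1,9)*.035)
E
```

```text
[0.0182, 0.009, 0.0, np.float64(0.0111)] mm [5.5 2.7 0. ]
[0.0361, 0.0187, 0.0, np.float64(0.0223)] mm [10.8  5.6  0. ]
[0.0537, 0.029, 0.0, np.float64(0.0334)] mm [16.1  8.7  0. ]
[0.0708, 0.0399, 0.0, np.float64(0.0446)] mm [21.3 12.   0. ]
[0.0876, 0.0514, 0.0, np.float64(0.0557)] mm [26.3 15.4  0. ]
[0.104, 0.0635, 0.0, np.float64(0.0668)] mm [31.2 19.1  0. ]
[0.1199, 0.0762, 0.0, np.float64(0.078)] mm [36.  22.8  0. ]
[0.1354, 0.0894, 0.0, np.float64(0.0891)] mm [40.6 26.8  0. ]
```

Emit:
arm_command --pt "0.018 0.009 0 0.011" --pt "0.036 0.019 0 0.022" --pt "0.054 0.029 0 0.033" --pt "0.071 0.04 0 0.045" --pt "0.088 0.051 0 0.056" --pt "0.104 0.063 0 0.067" --pt "0.12 0.076 0 0.078" --pt "0.135 0.089 0 0.089"

```text
clock: 13.27
tool_pos: [0.5165, 0.0325, 0.1827]
ee_rot: [-180.0, 0.0, 153.7]
ft_force: [2.2, -0.6, -2.9]
width: 0.0299
```

```bash
python3 - <<'E'
from station import *
from h import *
o=get_obs(); print(o["tool_pos"],o["ft_force"],o["wrist_torque"],o["ee_rot"])
swing(o["tool_pos"],o["ee_rot"][2],np.arange(1,9)*.06)
E
```

```text
[0.51653547 0.03252575 0.18270418] [ 2.19871303 -0.56805767 -2.94757788] [-0.03926342 -0.24645103 -0.12899022] [-1.79959508e+02  2.01874547e-02  1.53730045e+02]
[0.0311, 0.0157, 0.0, np.float64(0.0191)] mm [9.3 4.7 0. ]
[0.0611, 0.0332, 0.0, np.float64(0.0382)] mm [18.3  9.9  0. ]
[0.0901, 0.0524, 0.0, np.float64(0.0573)] mm [27.  15.7  0. ]
[0.1179, 0.0734, 0.0, np.float64(0.0764)] mm [35.4 22.   0. ]
[0.1443, 0.096, 0.0, np.float64(0.0955)] mm [43.3 28.8  0. ]
[0.1694, 0.1201, 0.0, np.float64(0.1146)] mm [50.8 36.   0. ]
[0.1929, 0.1457, 0.0, np.float64(0.1337)] mm [57.9 43.7  0. ]
[0.2149, 0.1727, 0.0, np.float64(0.1528)] mm [64.5 51.8  0. ]
```

Emit:
arm_command --pt "0.031 0.016 0 0.019" --pt "0.061 0.033 0 0.038" --pt "0.09 0.052 0 0.057" --pt "0.118 0.073 0 0.076" --pt "0.144 0.096 0 0.095" --pt "0.169 0.12 0 0.115" --pt "0.193 0.146 0 0.134" --pt "0.215 0.173 0 0.153"

```text
clock: 13.93
tool_pos: [0.4825, 0.1077, 0.183]
ee_rot: [179.9, 0.1, 126.1]
ft_force: [3.7, -0.9, -5.1]
width: 0.0299
```

```bash
python3 - <<'E'
from station import *
from h import *
o=get_obs(); print(o["tool_pos"],o["ft_force"],o["wrist_torque"],o["ee_rot"],np.linalg.norm(o["tool_pos"][:2]-H))
swing(o["tool_pos"],o["ee_rot"][2],np.arange(1,9)*.055)
E
```

```text
[0.48248344 0.10773043 0.18300385] [ 3.66364761 -0.93721131 -5.05871305] [-0.08412992 -0.56380473 -0.15476119] [1.79938136e+02 1.06635729e-01 1.26119990e+02] 0.1731110410748196
[0.0284, 0.0142, 0.0, np.float64(0.0175)] mm [8.5 4.3 0. ]
[0.056, 0.0299, 0.0, np.float64(0.035)] mm [16.8  9.   0. ]
[0.0826, 0.0471, 0.0, np.float64(0.0525)] mm [24.8 14.1  0. ]
[0.1083, 0.0657, 0.0, np.float64(0.07)] mm [32.5 19.7  0. ]
[0.1329, 0.0857, 0.0, np.float64(0.0875)] mm [39.9 25.7  0. ]
[0.1564, 0.1071, 0.0, np.float64(0.105)] mm [46.9 32.1  0. ]
[0.1787, 0.1297, 0.0, np.float64(0.1225)] mm [53.6 38.9  0. ]
[0.1997, 0.1535, 0.0, np.float64(0.1401)] mm [59.9 46.   0. ]
```

Emit:
arm_command --pt "0.028 0.016 0 0.0175" --pt "0.056 0.032 0 0.035" --pt "0.083 0.05 0 0.0525" --pt "0.108 0.068 0 0.07" --pt "0.133 0.088 0 0.0875" --pt "0.156 0.11 0 0.105" --pt "0.179 0.132 0 0.1225" --pt "0.2 0.156 0 0.14"

```text
clock: 14.6
tool_pos: [0.4851, 0.1834, 0.183]
ee_rot: [179.9, 0.1, 100.9]
ft_force: [4.0, -3.0, -4.3]
width: 0.0302
```

```bash
python3 - <<'E'
from station import *
from h import *
o=get_obs(); print(o["tool_pos"],o["ft_force"],o["wrist_torque"],o["ee_rot"],np.linalg.norm(o["tool_pos"][:2]-H))
swing(o["tool_pos"],o["ee_rot"][2],np.arange(1,9)*.055)
E
```

```text
[0.48512935 0.18335574 0.1829529 ] [ 3.98586406 -3.00126889 -4.33212425] [-0.46355607 -0.71933528 -0.16803991] [1.79892624e+02 1.19709847e-01 1.00947798e+02] 0.1723903650843743
[0.0282, 0.0142, 0.0, np.float64(0.0175)] mm [8.5 4.3 0. ]
[0.0557, 0.0299, 0.0, np.float64(0.035)] mm [16.7  9.   0. ]
[0.0822, 0.0471, 0.0, np.float64(0.0525)] mm [24.7 14.1  0. ]
[0.1077, 0.0657, 0.0, np.float64(0.07)] mm [32.3 19.7  0. ]
[0.1322, 0.0857, 0.0, np.float64(0.0875)] mm [39.7 25.7  0. ]
[0.1555, 0.107, 0.0, np.float64(0.105)] mm [46.7 32.1  0. ]
[0.1777, 0.1295, 0.0, np.float64(0.1225)] mm [53.3 38.9  0. ]
[0.1985, 0.1533, 0.0, np.float64(0.1401)] mm [59.6 46.   0. ]
```

Emit:
arm_command --pt "0.028 0.016 0 0.0175" --pt "0.056 0.033 0 0.035" --pt "0.083 0.051 0 0.0525" --pt "0.108 0.07 0 0.07" --pt "0.133 0.09 0 0.0875" --pt "0.156 0.111 0 0.105" --pt "0.178 0.134 0 0.1225" --pt "0.178 0.134 0 0.1225"

```text
clock: 15.27
tool_pos: [0.5144, 0.244, 0.1827]
ee_rot: [179.9, 0.1, 79.0]
ft_force: [2.8, -3.9, -4.2]
width: 0.0301
```

```bash
python3 look.py w5; python3 - <<'E'
from station import *
from h import *
o=get_obs(); print(o["tool_pos"],o["ft_force"],o["wrist_torque"],o["ee_rot"],np.linalg.norm(o["tool_pos"][:2]-H))
p,d=eyes.snapshot("top"); cv2.imwrite("pics/t5.png",p[:,:,::-1])
E
```

```text
xmin -0.24169506459096204
[0.51386348 0.24322284 0.18252129] [ 3.80304455 -3.98033483 -3.76438328] [-0.7179924  -0.45837396 -0.23515322] [1.79940074e+02 9.92697477e-02 7.91294211e+01] 0.17192103240625373
```

View pics/t5.png

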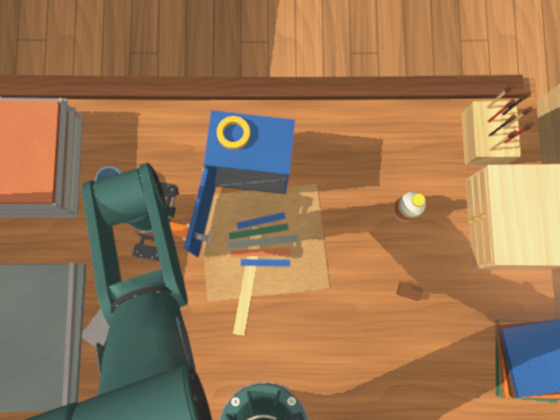

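View pics/w5.png

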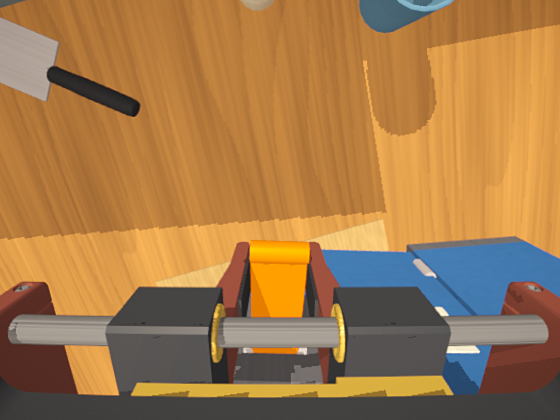

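The door is open a bit past square: its top edge runs from (212,170) to (193,255) in the top view. The wrist view shows the paddle still held at (280,285). Let go and retreat upward.

Emit:
arm_command --pt "0 0 0 0" --pt "0 0 0 0" --pt "0 0 0 0" --pt "0 0 0 0" --pt "0 0 0 0" --pt "0 0 0 0" --pt "0 0 0 0" --pt "0 0 0 0" --claw 1

```text
clock: 16.03
tool_pos: [0.5131, 0.244, 0.1827]
ee_rot: [-180.0, 0.0, 79.0]
ft_force: [-0.2, -0.6, 0.3]
width: 0.0801
```

Emit:
arm_command --pt "0 0 -0.05 0" --pt "0 0 -0.12 0" --pt "0 0 -0.2 0" --pt "0 0 -0.3 0" --pt "0 0 -0.4 0" --pt "0 0 -0.45 0" --pt "0 0 -0.45 0"

```text
clock: 16.62
tool_pos: [0.5154, 0.2448, 0.322]
ee_rot: [179.6, -0.2, 79.1]
ft_force: [1.2, 1.0, 0.1]
width: 0.0875
```

Emit:
arm_command --pt "0.2 0 0 0" --pt "0.35 0 0 0" --pt "0.5 0 0 0" --pt "0.5 0 0 0" --pt "0.5 0 0 0" --pt "0.5 0 0 0"

```text
clock: 17.12
tool_pos: [0.541, 0.392, 0.3153]
ee_rot: [-179.9, 0.1, 79.2]
ft_force: [0.7, -0.4, -0.5]
width: 0.0876
```

```bash
python3 - <<'E'
from station import *
from h import *
o=get_obs(); print(o["clock"],o["tool_pos"],o["ft_force"],o["joints"])
for n in("top","scene","wrist"):
    p,d=eyes.snapshot(n); cv2.imwrite(f"pics/{n}6.png",p[:,:,::-1]); 
    if n=="top":
        P=cloud(d,eyes.camera_info(n)); pi=p.astype(int)
        m=(abs(P[...,2]-.226)<.005)&(pi[...,2]>pi[...,0]+40)&(P[...,0]<.66)
        q=P[m][:,:2]; c=q.mean(0); v=np.linalg.svd(q-c)[2][0]; v=v*np.sign(-v[0]); print("door dir",v,"open deg",YAW-90-np.degrees(np.arctan2(v[1],v[0])), len(q))
        b=(pi[...,0]>180)&(pi[...,1]<.62*pi[...,0])&(pi[...,2]<.45*pi[...,0])&(P[...,2]>.1)&(P[...,0]<.62)&(P[...,0]>.4)&(P[...,2]<.22)
        print("paddle",P[b].min(0),P[b].max(0))
        for n2 in ["glue_bottle","bead_jar","pencil_cup","tape_roll","ruler"]:
            for c in eyes.look_for("top",n2)[:1]: print(n2,c["box"])
E
```

```text
17.1167 [0.54098385 0.3919637  0.31534798] [ 0.71503793 -0.38441437 -0.5202298 ] [ 3.00163330e+01  2.29162395e+01  6.98076247e+01 -1.96751016e-02
  8.74600436e+01  4.08533935e+01]
door dir [-0.94769899  0.3191655 ] open deg -258.08753440434543 288
paddle [0.48875733 0.19041779 0.14170532] [0.60817264 0.65145716 0.18496417]
glue_bottle [395.1, 194.8, 29.6, 30.8]
bead_jar [91.1, 221.5, 20.1, 18.3]
pencil_cup [96.0, 165.8, 35.3, 31.0]
tape_roll [213.7, 119.5, 32.6, 28.3]
ruler [235.6, 234.1, 26.1, 101.4]
```

View pics/top6.png

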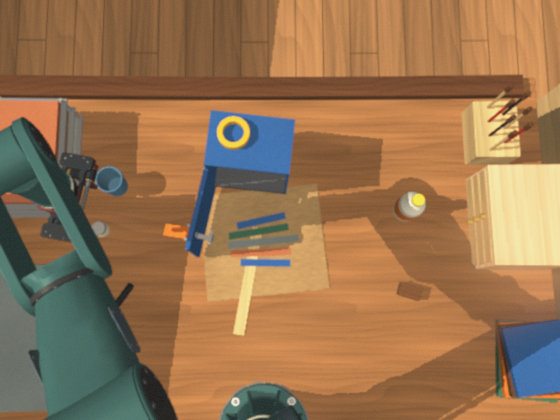

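View pics/wrist6.png

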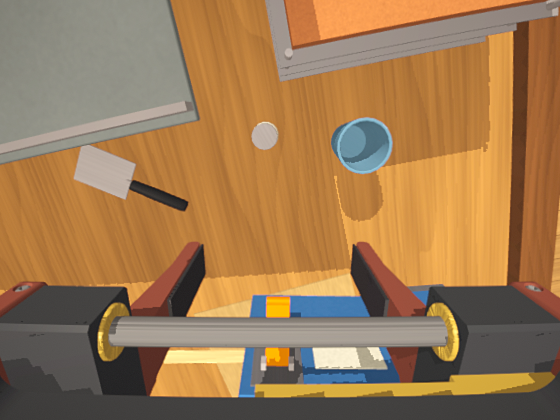

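```bash
python3 - <<'E'
from station import *
print(job.sign_off(), get_obs()["clock"])
E
```

```text
the job is handed in; nothing more can be done
the job is handed in; nothing more can be done
```

The cabinet door is open about 100°, the paddle has sprung back, and the job was handed in about 17 s in, well under the 70 s limit.

- **Opening:** I pinched the paddle across its width and lifted it in small steps to about 0.71 rad. When the door then moved with almost no force, I swung it along its hinge arc with the paddle held up. I released it and drew the arm up and away.
- **Forces:** The readings I took showed at most about 6 N of lift and 6 N of outward pull. I saw no sign of touching the buffer.
- **Last checks:** The top camera gives about 102° open, and the tool turned about 94–95°. The paddle's outer end is back at its rest height (0.142 m). The bottle, cup, bead jar, tape roll and ruler are within a few pixels of where they started. The gripper is clear, with no force on it beyond noise.
- **Less certain:** While lifting, I tested whether the pawl was free by pulling lightly on the door. Those tests were unreliable, because the clamped gripper was itself holding the door back; I aligned it with the door before the real swing. I did not check the jar inside the cabinet, and I checked the wood block and palette knife only by eye.

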